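# Latch a slide magazine into its loading cradle

## Task

Load the blue slide magazine into the empty loading cradle. Press it straight down between the two red spring latches, without dropping or slamming it (there is glass inside), until it sits fully home and both latches have snapped back over its ends, then let go.

Things in the scene. Friction and masses are not known exactly. Their poses are not given: they have to be found in the camera images.
- magazine_blue: Blue slide magazine, loose, 0.18 kg. Body 100 (x) by 44 (y) by 30 (z) mm with a flat top; on its middle an upright grip rib, 32 mm along x, 12 mm thick along y, 30 to 64 mm above the underside: pinch it across y. Both ends are alike. Origin: centre of the underside; z up, x lengthwise. An orange one of the same shape stands near it; a white one is in the full cradle.
- cradle: Empty cradle, fixed; another like it is full. Origin: slot centre, at bench level; z up, x along the slot. Slot 124 (x) by 72 (y) mm, floor 8 mm above the bench; the magazine goes in lengthwise along x, either way round. Low side walls, top 35 mm, flare outwards 10 mm. At each end a white latch housing, 34 wide (y), x from 72 to 128 mm out, 94 high, with a red knob to 110.
- latch_near (a joint): Red sprung bolt at the cradle's -x (robot) end, m pushed back from the slot: 0 (out) to 0.032. 20 mm wide, it reaches over the slot to x = -32 mm; underside 41 mm above the bench, nose bevelled from 44 to 91 mm. A magazine pressed straight down at the slot centre wedges both bolts back 18 mm (5 to 15 N in all); they snap out over its top once home. Let go half-way, it sticks.
- latch_far (a joint): The same red sprung bolt at the cradle's +x end, mirrored: reaches over the slot to x = +32 mm; m pushed back from the slot, 0 (out) to 0.032.

How it is judged:
By the outcome, as a careful person would: the job done as asked, in the order asked, and still so for the second after the job is handed in, with the robot touching nothing.
It also fails if it takes over 45 s, if anything falls off the work surface, if the arm or the gripper's body presses on something with over 40 N, if the wrist force passes 120 N, or if a joint passes its speed limit or range.

## Robot

A 6-joint arm with a two-finger parallel gripper is mounted at the origin on the work surface. World frame = base frame: x ahead of the robot, y to its left, z up, the work surface at z = 0. Lengths are in m, angles in rad, forces in N, time in s.
With the tool pointing down it reaches from about 0.25 to 0.775 m from the base axis. Payload 4 kg.
Tool frame: the origin (TCP) lies on the centre line of the jaws, within the pads' length; the fingertips stand 25 mm ahead of it and the grasp point (between the pads) lies 6 mm ahead of it; z points along the fingers, y is the direction in which the jaws open and shut (so a half turn about z gives the same grasp; the last joint's range is limited). The gripper opens to 94 mm and grips with 3 to 60 N. Pads are 16 mm wide; open, the fingers measure 119 mm over their backs; the gripper's body (75 mm by 177 mm) begins 78 mm behind the grasp point.
Start: joints at [1.059, 0.087, 1.371, -0, 1.684, -0.103], TCP at [0.219, 0.505, 0.231] pointing down, gripper open.
Joint ranges: [-3.1, 3.1], [-0.76, 2.03], [0.27, 2.55], [-1.08, 4.22], [0.17, 2.65], [-2.57, 2.57]. Speed limits (rad/s): [2.79, 2.79, 3.14, 3.14, 3.14, 3.14].

## Interface

Orientations are given as a unit quaternion [w, x, y, z].
In Python, from cell import env gives the robot as it stands.
- The arm moves only by the shell command python3 -m jog 'ROWS'. ROWS is JSON, a list of rows, each a list of 5 numbers: the shift along the tool's x, y, z in mm, then the turn about the tool's z in rad, then the closure, from -1 (fully open) to 1 (shut), so that 0 is half open. A call has 1 to 8 rows; each row shifts and turns the commanded pose from where the row before left it, along the tool's axes as they then stand; what a row does not reach is not made up. A row lasts 1/8 s, in which the tool goes at most 62.5 mm and 10.7 degrees, less where a joint would pass 70% of its speed; a pose out of reach is approached as far as the arm can. A call with a gripper value outside its range is refused whole. The fingers move at their own pace and stop on an object; the grip force is fixed at half the most. Time passes only in rows, so rows that do not move let the fingers close. It gives the time, the measured TCP pose, the force and the opening at its end, in the units of the state.
- env.get_obs(): the state, without advancing time (a new reading comes with each control period).
- env.camera(name): name is "scene" or "top" or "wrist"; returns a dict with "color" (400x640x3 uint8, red, green, blue), "K" (3x3 intrinsics, pixels), "extrinsics" (4x4, takes a point from world to camera coordinates). Camera axes: x right, y up, looking along -z (the intrinsics and any distortion apply to the point x, -y, -z); pixel columns grow to the right and rows downward; lengths in m; the calibration is good to about 2 mm. A picture is of the moment at which its call begins. There is no depth.
- env.close_job(): hands the job in, once; it reports no verdict.
The state is a dict: "clock": time; "joint_pos": joint angles; "qvel": joint speeds; "effort": joint torques, N m; "ee_pos": TCP position; "ee_rot": TCP orientation; "ft_force": force on the tool from outside, world axes, zero at the start; "wrist_torque": the same for the moment, N m; "width": opening from 0.0 (shut) to 1.0 (fully open).
Only numpy, scipy, OpenCV 4.12 (cv2) and the standard library are available. Lean on these libraries where they do the work, as an engineer would, in place of code of your own. Each camera call takes 0.05 s, during which the arm holds its last target.

## Working session

There is one attempt and no reset: what is moved stays moved. The work goes in short steps, Python scripts to look and compute and a shell command to move; the robot and the scene stay as the last step left them, time stands still between calls to the robot, and variables do not carry over. Pictures are saved under pics/ and viewed, and the job is handed in when it is done.

```bash
ls; mkdir -p pics
python3 - <<'E'
from cell import env
import cv2
o=env.get_obs(); print({k:o[k] for k in('clock','ee_pos','ee_rot','width','ft_force')})
for n in('scene','top','wrist'):
    c=env.camera(n); cv2.imwrite(f'pics/{n}0.png',c['color'][:,:,::-1]); print(n,c['K'].tolist(),c['extrinsics'].round(4).tolist(),[k for k in c])
E
```

```text
pics
{'clock': 0.0, 'ee_pos': array([0.2183837 , 0.5042636 , 0.22936754]), 'ee_rot': array([-3.22189461e-04,  2.02946864e-01,  9.79189189e-01, -9.99009542e-04]), 'width': 1.0033030718002325, 'ft_force': array([ 0.33622663, -0.11268721, -0.14134938])}
scene [[445.97022340868097, 0.0, 320.37500720586337], [0.0, 445.97022340868097, 206.03509686993718], [0.0, 0.0, 1.0]] [[0.6249, 0.7805, -0.0189, -0.2939], [-0.4802, 0.4033, 0.7789, 0.2387], [0.6156, -0.4776, 0.6268, -1.3213], [0.0, 0.0, 0.0, 1.0]] ['color', 'K', 'extrinsics']
top [[394.18039814647267, 0.0, 315.6786046062057], [0.0, 394.18039814647267, 205.53221756587823], [0.0, 0.0, 1.0]] [[-0.0168, -0.9996, 0.0216, -0.0363], [0.9936, -0.0143, 0.1119, -0.5509], [-0.1116, 0.0234, 0.9935, -0.9449], [0.0, 0.0, 0.0, 1.0]] ['color', 'K', 'extrinsics']
wrist [[290.9035598473809, 0.0, 314.51389608786707], [0.0, 290.9035598473809, 201.99319334141475], [0.0, 0.0, 1.0]] [[0.399, 0.917, -0.0018, -0.5492], [-0.8817, 0.3831, -0.2753, 0.0279], [-0.2518, 0.1114, 0.9613, -0.3921], [0.0, 0.0, 0.0, 1.0]] ['color', 'K', 'extrinsics']
```

View pics/scene0.png

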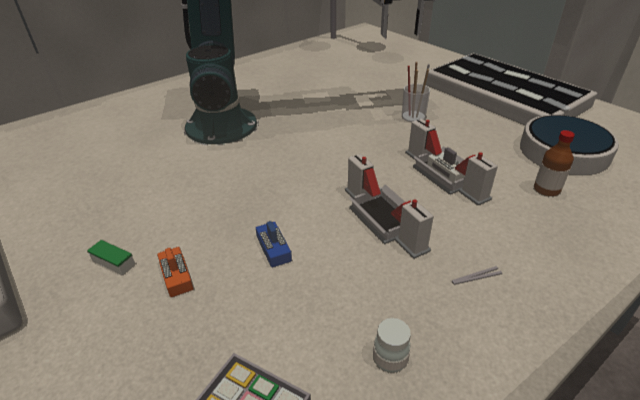

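View pics/top0.png

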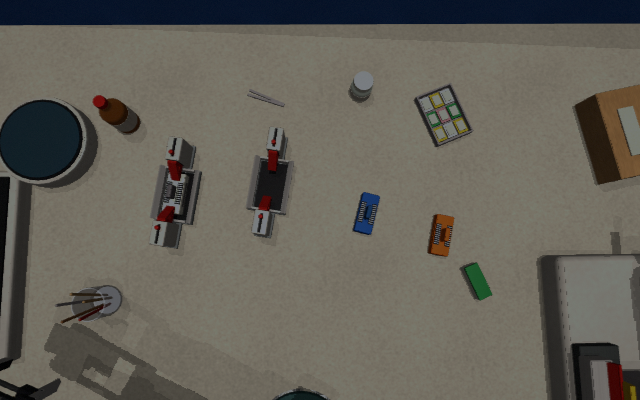

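View pics/wrist0.png

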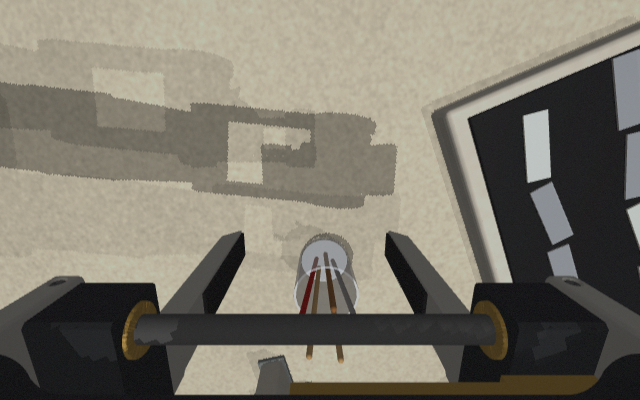

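```bash
cat > h.py <<'E'
import numpy as np, cv2
from cell import env
def cam(n,save=None):
    c=env.camera(n)
    if save: cv2.imwrite(f'pics/{save}.png',c['color'][:,:,::-1])
    return c
def centre(c):
    E=c['extrinsics']; return -E[:3,:3].T@E[:3,3]
def ray(c,u,v):
    K=c['K'];E=c['extrinsics']
    d=np.array([(u-K[0,2])/K[0,0],-(v-K[1,2])/K[1,1],-1.]); return E[:3,:3].T@d
def onz(c,u,v,z):
    o=centre(c);d=ray(c,u,v); return o+d*(z-o[2])/d[2]
def proj(c,p):
    E=c['extrinsics'];q=E[:3,:3]@np.asarray(p)+E[:3,3];K=c['K']
    return np.array([K[0,0]*q[0]/-q[2]+K[0,2],K[1,1]*-q[1]/-q[2]+K[1,2]])
def zoom(c,u0,v0,w,h,f,name):
    im=c['color'][v0:v0+h,u0:u0+w,::-1]
    cv2.imwrite(f'pics/{name}.png',cv2.resize(im,None,fx=f,fy=f,interpolation=cv2.INTER_NEAREST))
E
python3 - <<'E'
from h import *
t=cam('top');s=cam('scene');print(centre(t),centre(s))
a=t['color'][120:250,235:395,::-1]
cv2.imwrite('pics/z1.png',cv2.resize(a,None,fx=5,fy=4.6,interpolation=cv2.INTER_NEAREST) if 0 else cv2.resize(a,(720,585),interpolation=cv2.INTER_NEAREST))
zoom(t,340,185,50,55,10,'z2')
zoom(s,250,210,50,60,10,'z3')
E
```

```text
[ 0.4413429  -0.02212609  1.001222  ] [ 1.11161277 -0.49797752  0.63675878]
```

View pics/z1.png

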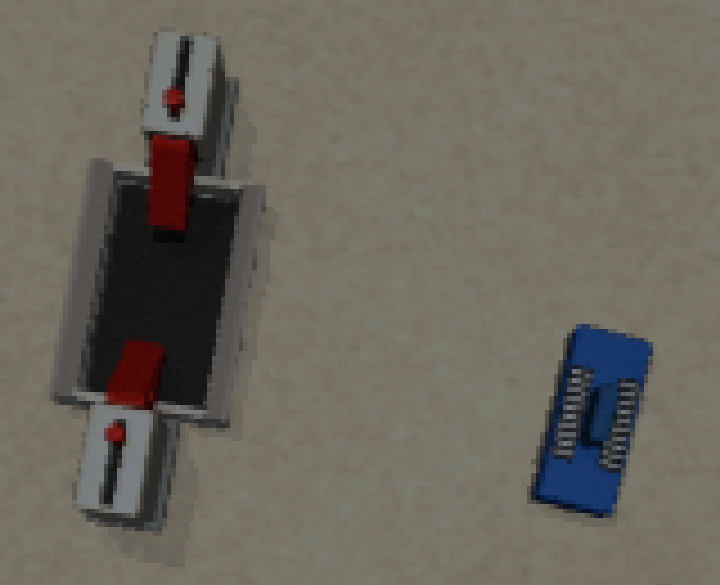

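View pics/z2.png

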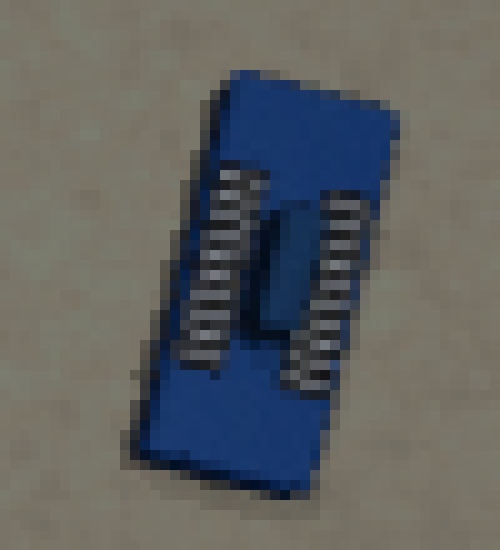

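View pics/z3.png

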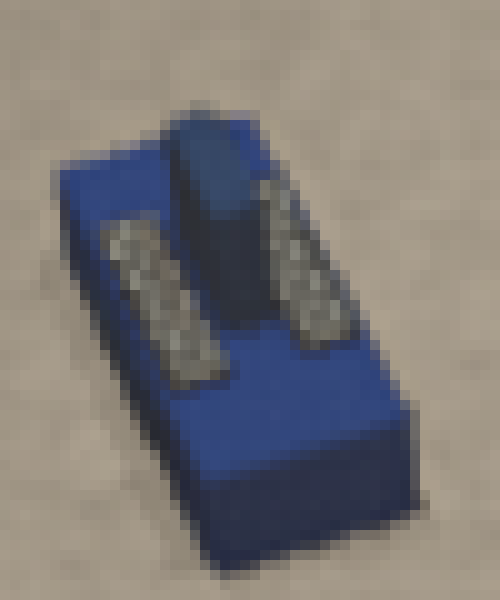

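Run:
```python
from h import *
t=cam('top');s=cam('scene')
def rect(c,m,z):
    cs,_=cv2.findContours(m.astype(np.uint8),cv2.RETR_EXTERNAL,cv2.CHAIN_APPROX_NONE)
    k=max(cs,key=cv2.contourArea); h=cv2.convexHull(np.vstack([k])).reshape(-1,2)
    P=np.array([onz(c,u,v,z)[:2] for u,v in h]); r=cv2.minAreaRect((P*1000).astype(np.float32)); return r,len(k)
def win(c,m,u0,v0,u1,v1):
    w=np.zeros(m.shape,bool); w[v0:v1,u0:u1]=1; return m&w
for n,c,w in(('top',t,(340,185,390,240)),('scene',s,(250,215,300,270))):
    im=c['color'].astype(int); R,G,B=im[...,0],im[...,1],im[...,2]
    thr=95 if n=='top' else 110
    m=(B>thr)&(B>1.6*R); m=win(c,m,*w); print(n,'blue top face',rect(c,m,.03))
    m2=win(c,(B>1.4*R)&(B>40),*w); 
# rib by hand: top face z=.064
# knobs
for n,c,ws in(('top',t,[(268,137,280,146),(255,211,268,222)]),('scene',s,[(358,150,372,166),(405,196,422,212)])):
    im=c['color'].astype(int); R,G,B=im[...,0],im[...,1],im[...,2]
    for w in ws:
        m=win(c,(R>100)&(R>2.2*G),*w); ys,xs=np.nonzero(m); print(n,len(xs),xs.mean(),ys.mean(),onz(c,xs.mean(),ys.mean(),.107))
a=s['color'][110:260,330:510,::-1]
cv2.imwrite('pics/z4.png',cv2.resize(a,(720,600),interpolation=cv2.INTER_NEAREST))
zoom(t,240,120,60,60,10,'z5'); zoom(t,240,180,60,60,10,'z6')
```

```text
top blue top face (((499.5670471191406, -162.88995361328125), (39.632938385009766, 29.513553619384766), 75.05087280273438), 50)
scene blue top face (((565.0214233398438, -182.6623077392578), (40.49755096435547, 32.11005401611328), 76.25231170654297), 56)
top 8 272.875 140.875 [0.69419842 0.05366098 0.107     ]
top 9 259.8888888888889 215.66666666666666 [0.52045649 0.08388878 0.107     ]
scene 5 363.8 157.6 [0.5207305 0.0837345 0.107    ]
scene 12 412.0 201.16666666666666 [0.6923684  0.04896537 0.107     ]
```

View pics/z4.png

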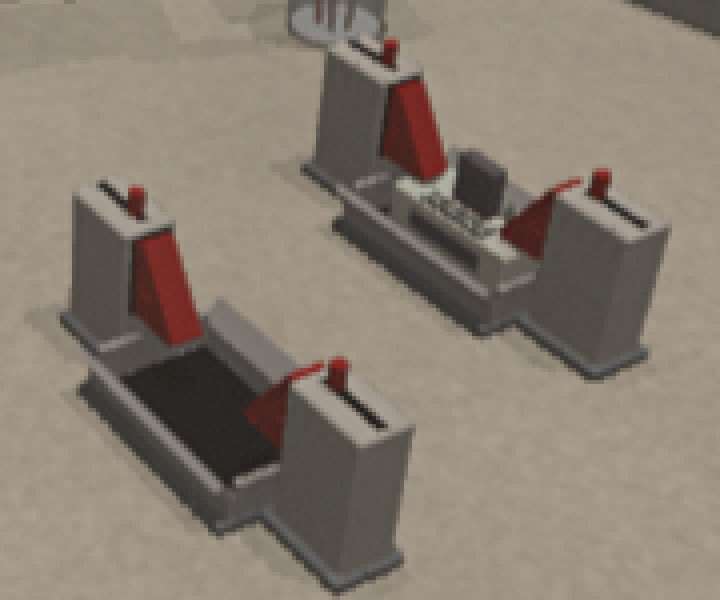

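View pics/z5.png

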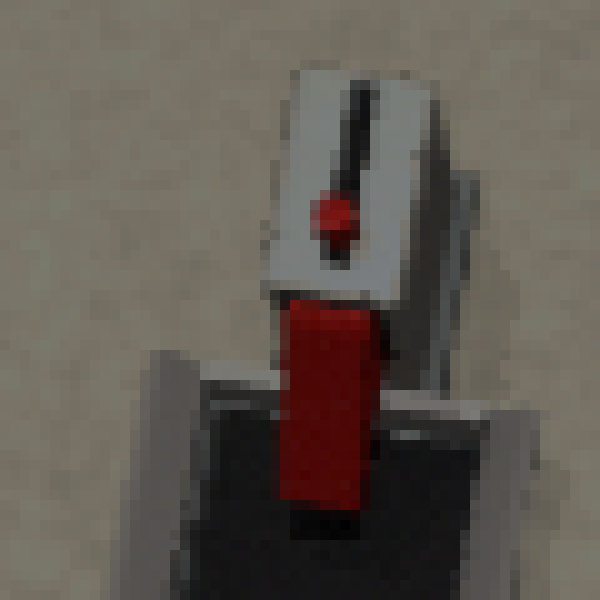

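View pics/z6.png

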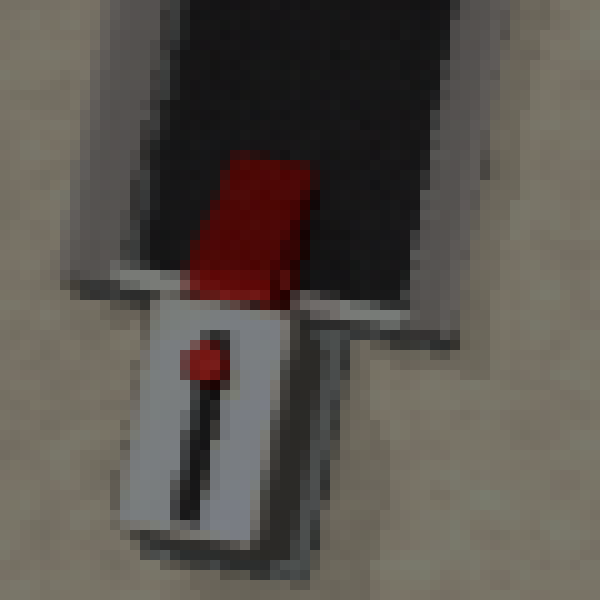

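Run:
```python
from h import *
t=cam('top');s=cam('scene')
def win(m,u0,v0,u1,v1):
    w=np.zeros(m.shape,bool); w[v0:v1,u0:u1]=1; return m&w
for n,c,w,thr in(('top',t,(345,188,385,240),90),('scene',s,(250,215,300,270),105)):
    im=c['color'].astype(int); R,B=im[...,0],im[...,2]
    m=win((B>thr)&(B>1.6*R),*w); ys,xs=np.nonzero(m)
    q=np.concatenate([np.c_[xs+a,ys+b] for a in(-.5,.5) for b in(-.5,.5)])
    P=np.array([onz(c,u,v,.03)[:2] for u,v in q]); print(n,len(xs),cv2.minAreaRect((P*1000).astype(np.float32)))
# top-face corners and rib top, by eye on the zooms
z=lambda L,u0,v0,f:[(u0+x/f-.5,v0+y/f-.5) for x,y in L]
P=np.array([onz(t,*p,.03) for p in z([(230,70),(402,110),(312,498),(140,455)],340,185,10)]);print(P.mean(0),np.linalg.norm(np.diff(P,axis=0),axis=1))
P=np.array([onz(t,*p,.064) for p in z([(282,200),(325,205),(300,335),(262,325)],340,185,10)]);print('rib top',P.mean(0),np.linalg.norm(np.diff(P,axis=0),axis=1))
P=np.array([onz(s,*p,.03) for p in z([(60,165),(250,120),(410,410),(205,475)],250,210,10)]);print('scene',P.mean(0),np.linalg.norm(np.diff(P,axis=0),axis=1))
P=np.array([onz(s,*p,.064) for p in z([(168,125),(215,108),(265,192),(215,215)],250,210,10)]);print('scene rib',P.mean(0),np.linalg.norm(np.diff(P,axis=0),axis=1))
# cradle housings z=.094
F=np.array([onz(t,*p,.094) for p in z([(297,68),(440,85),(398,308),(265,292)],240,120,10)]);N=np.array([onz(t,*p,.094) for p in z([(155,300),(298,312),(258,548),(118,520)],240,180,10)])
for Q in(F,N):print(Q.mean(0),np.linalg.norm(np.diff(Q,axis=0),axis=1))
d=F.mean(0)-N.mean(0);print('cradle',(F.mean(0)+N.mean(0))/2,np.linalg.norm(d),np.degrees(np.arctan2(d[1],d[0])))
f=lambda L:[(330+x/4-.5,110+y/4-.5) for x,y in L]
F=np.array([onz(s,*p,.094) for p in f([(290,378),(340,362),(413,428),(362,446)])]);N=np.array([onz(s,*p,.094) for p in f([(75,190),(112,178),(172,222),(130,236)])])
for Q in(F,N):print(Q.mean(0),np.linalg.norm(np.diff(Q,axis=0),axis=1))
d=F.mean(0)-N.mean(0);print('cradle',(F.mean(0)+N.mean(0))/2,np.linalg.norm(d),np.degrees(np.arctan2(d[1],d[0])))
```

```text
top 317 ((531.2195434570312, -171.8941650390625), (43.621673583984375, 99.63291931152344), 74.84690856933594)
scene 276 ((535.1398315429688, -174.06434631347656), (43.51764678955078, 99.57722473144531), 74.58060455322266)
[ 0.53067734 -0.1711261   0.03      ] [0.0440575  0.09963223 0.04371481]
rib top [ 0.53132495 -0.17108319  0.064     ] [0.01040633 0.03197933 0.00938936]
scene [ 0.5339933  -0.17305404  0.03      ] [0.04048187 0.09456832 0.04178386]
scene rib [ 0.53442236 -0.17295227  0.064     ] [0.01012521 0.02781411 0.01116409]
[0.70408457 0.05089547 0.094     ] [0.03401614 0.05477845 0.03143123]
[0.50822377 0.08465667 0.094     ] [0.03305159 0.05500761 0.03271896]
cradle [0.60615417 0.06777607 0.094     ] 0.19874926717790112 -9.7801618061203
[0.70716697 0.04911216 0.094     ] [0.0287863  0.05691802 0.02874068]
[0.51092431 0.08203274 0.094     ] [0.02458864 0.05453623 0.02713312]
cradle [0.60904564 0.06557245 0.094     ] 0.19898478971629963 -9.52295144040995
```

```bash
cat >> h.py <<'E'
from scipy.spatial.transform import Rotation as Ro
def go(x,y,z,yaw):
    """print what's needed in tool axes; yaw(deg)= desired direction of tool y, less 90 (mod 180)"""
    o=env.get_obs();q=o['ee_rot'];R=Ro.from_quat([q[1],q[2],q[3],q[0]]).as_matrix();p=o['ee_pos']
    d=np.array([x,y,z])-p; ty=np.degrees(np.arctan2(R[1,1],R[0,1]))
    dw=(yaw+90-ty+90)%180-90
    print('clock',o['clock'],'p',p.round(4),'tooly',ty.round(2),'tilt',R[:,2].round(4),'ft',o['ft_force'].round(1),'w',round(float(o['width']),3),'q',o['joint_pos'].round(2))
    print('tool shift mm',(R.T@d*1000).round(1),'turn rad',round(-np.radians(dw),4))
E
python3 -c "
from h import *
go(.533,-.1725,.17,-15.2)"
```

```text
clock 0.45 p [0.2186 0.5047 0.2304] tooly 66.57 tilt [-1.e-04 -1.e-04 -1.e+00] ft [-0.8  0.1  0.8] w 1.0 q [ 1.06  0.09  1.37  0.    1.68 -0.1 ]
tool shift mm [-557.7 -496.4   60.4] turn rad -0.1436
```

```bash
python3 -m jog '[[0,0,-30,0,-1],[-40,-35,0,0,-1],[-40,-35,0,0,-1],[-40,-35,0,0,-1],[-40,-35,0,0,-1],[-40,-35,0,0,-1],[-40,-35,0,0,-1],[-40,-35,0,0,-1]]'; python3 -m jog '[[-40,-35,0,0,-1],[-40,-35,0,0,-1],[-40,-35,0,0,-1],[-40,-35,0,0,-1],[-40,-35,20,0,-1],[-40,-35,30,0,-1],[-37,-40,30,0,-1],[0,0,0,-0.144,-1]]'
python3 -c "
from h import *
go(.533,-.1725,.17,-15.2)
cam('wrist','w1');cam('top','t1')"
```

```text
clock: 1.45
ee_pos: [0.3786, 0.167, 0.2608]
ee_rot: [0.001, 0.203, 0.979, 0.0]
ft_force: [1.6, 0.9, 0.5]
width: 1.002
clock: 2.45
ee_pos: [0.5318, -0.1738, 0.1759]
ee_rot: [-0.004, 0.132, 0.991, 0.001]
ft_force: [1.1, 1.1, 0.4]
width: 0.997
clock 2.45 p [ 0.5318 -0.1738  0.1759] tooly 74.79 tilt [-0.0071  0.0023 -1.    ] ft [1.1 1.1 0.4] w 0.997 q [-0.42  0.13  1.43 -0.    1.59 -1.72]
tool shift mm [-0.9  1.5  5.9] turn rad -0.0002
```

View pics/w1.png

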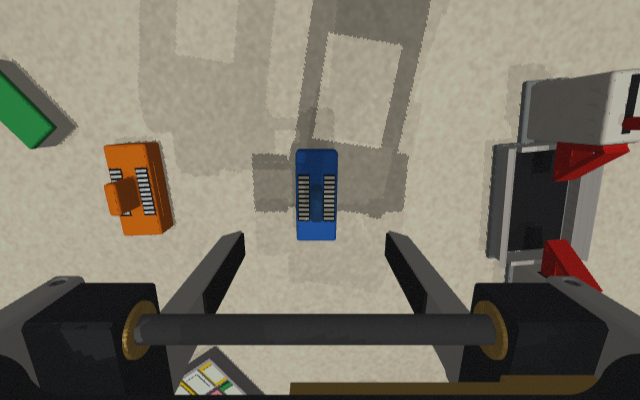

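The wrist view shows the blue magazine centred between the fingers, with its rib at about (317,200) and its axis upright in the image. Next I check its position from this view.

```bash
python3 -m jog '[[0,0,0,0,-1],[0,0,0,0,-1]]'
python3 - <<'E'
from h import *
c=cam('wrist')
im=c['color'].astype(int);R,B=im[...,0],im[...,2]
m=(B>95)&(B>1.6*R);m[:,:285]=0;m[:,345:]=0;m[:140]=0;m[250:]=0
ys,xs=np.nonzero(m);print(len(xs),xs.min(),xs.max(),ys.min(),ys.max(),np.unique(B[150:245,320]))
P=np.array([onz(c,u,v,.03)[:2] for u,v in np.c_[xs,ys]]);print(cv2.minAreaRect((P*1000).astype(np.float32)))
zoom(c,280,140,75,110,5,'z7')
go(.533,-.1725,.06,-15.2)
E
```

```text
clock: 2.8
ee_pos: [0.5333, -0.1704, 0.1815]
ee_rot: [0.001, 0.132, 0.991, -0.0]
ft_force: [0.1, 1.0, 0.3]
width: 1.002
843 293 332 150 236 [ 24  26  28  29  31  32  34  36  37  38  39  40  42  43  44  45  47  51
  52  53  54  55  58  59  60  62  63  64  69  71  76  79  81  82  83  84
 117 134 140 141 142 143 144 145 146 147 148]
((532.6187744140625, -171.72845458984375), (42.523460388183594, 96.34069061279297), 74.29104614257812)
clock 2.85 p [ 0.5332 -0.1703  0.1814] tooly 74.84 tilt [ 1.6e-03 -6.0e-04 -1.0e+00] ft [ 0.8  0.2 -0.8] w 0.998 q [-0.41  0.12  1.43  0.    1.59 -1.72]
tool shift mm [ -0.2  -2.1 121.4] turn rad 0.0007
```

View pics/z7.png

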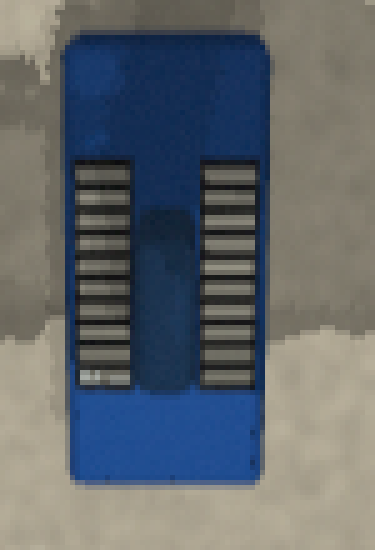

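```bash
python3 -m jog '[[0,-1.7,40,0,-1],[0,0,40,0,-1],[0,0,26,0,-1],[0,0,12,0,-1],[0,0,3,0,-1],[0,0,0,0,-1],[0,0,0,0,-1]]'
python3 -c "
from h import *
go(.5327,-.172,.06,-15.2)
cam('wrist','w2')
zoom(cam('scene'),230,170,100,110,5,'s2')"
```

```text
clock: 3.72
ee_pos: [0.5334, -0.1729, 0.061]
ee_rot: [0.001, 0.132, 0.991, -0.0]
ft_force: [-0.5, 0.8, -0.3]
width: 0.996
clock 3.725 p [ 0.5334 -0.1729  0.061 ] tooly 74.83 tilt [ 0.0025 -0.001  -1.    ] ft [-0.5  0.8 -0.3] w 0.996 q [-0.41  0.2   1.58  0.    1.35 -1.72]
tool shift mm [1.  0.7 1. ] turn rad 0.0005
```

View pics/w2.png

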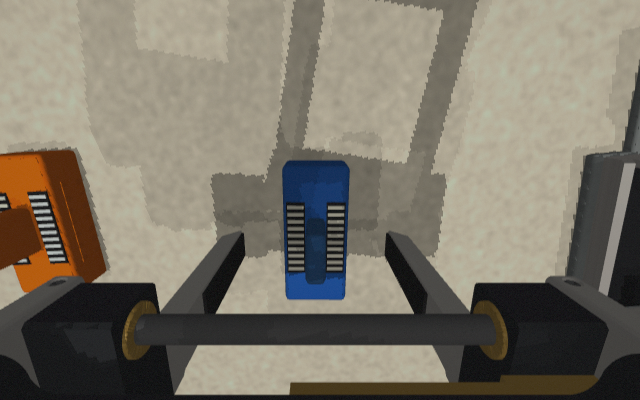

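View pics/s2.png

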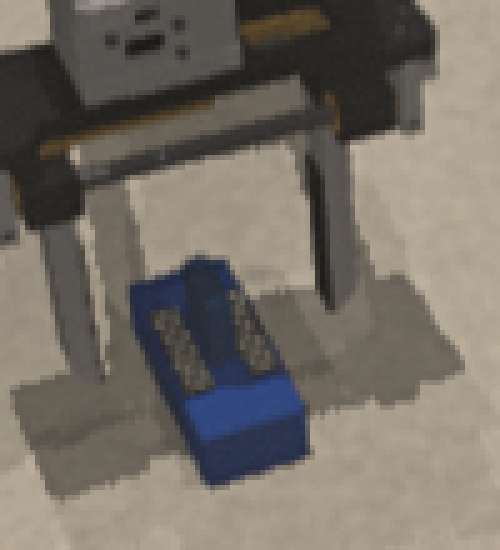

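The fingers straddle the rib, one on each side of the body. Closing now.

```bash
python3 -m jog '[[0,0,0,0,1],[0,0,0,0,1],[0,0,0,0,1],[0,0,0,0,1],[0,0,0,0,1],[0,0,0,0,1],[0,0,0,0,1],[0,0,0,0,1]]'
python3 -c "
from h import *
go(.5327,-.172,.06,-15.2)
cam('wrist','w3')"
```

```text
clock: 4.82
ee_pos: [0.5326, -0.1726, 0.0595]
ee_rot: [0.0, 0.132, 0.991, 0.0]
ft_force: [-0.3, -0.6, -0.8]
width: 0.183
clock 4.825 p [ 0.5326 -0.1726  0.0595] tooly 74.83 tilt [ 1.e-04  0.e+00 -1.e+00] ft [-0.3 -0.6 -0.8] w 0.183 q [-0.41  0.2   1.59  0.    1.35 -1.72]
tool shift mm [ 0.   0.6 -0.5] turn rad 0.0005
```

View pics/w3.png

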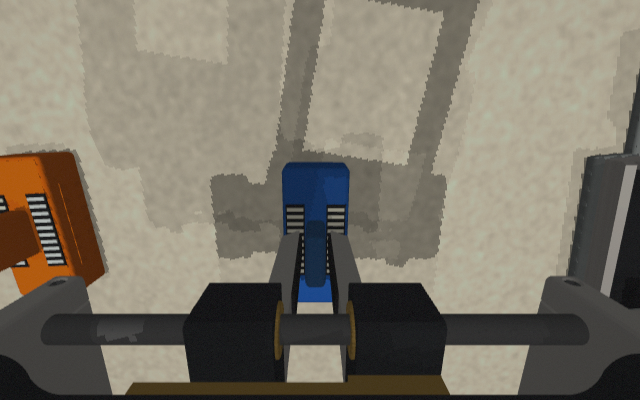

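```bash
python3 -m jog '[[0,0,0,0,1],[0,0,0,0,1],[0,0,0,0,1],[0,0,0,0,1]]'
python3 -m jog '[[0,0,-3,0,1],[0,0,-10,0,1],[0,0,-20,0,1],[0,0,-35,0,1],[0,0,-40,0,1],[0,0,-30,0,1],[0,0,-10,0,1],[0,0,0,0,1]]'
python3 -c "
from h import *
go(.607,.067,.21,-9.7)
cam('wrist','w4')"
```

```text
clock: 5.38
ee_pos: [0.5325, -0.1725, 0.0594]
ee_rot: [-0.0, 0.132, 0.991, 0.0]
ft_force: [0.6, -0.2, -0.3]
width: 0.126
clock: 6.38
ee_pos: [0.5327, -0.1727, 0.2079]
ee_rot: [0.001, 0.132, 0.991, -0.0]
ft_force: [1.0, -1.4, -1.9]
width: 0.126
clock 6.375 p [ 0.5327 -0.1727  0.2079] tooly 74.83 tilt [ 1.e-03 -4.e-04 -1.e+00] ft [ 1.  -1.4 -1.9] w 0.126 q [-0.41  0.11  1.39  0.    1.64 -1.72]
tool shift mm [ -9.  250.8  -2.1] turn rad -0.0955
```

View pics/w4.png

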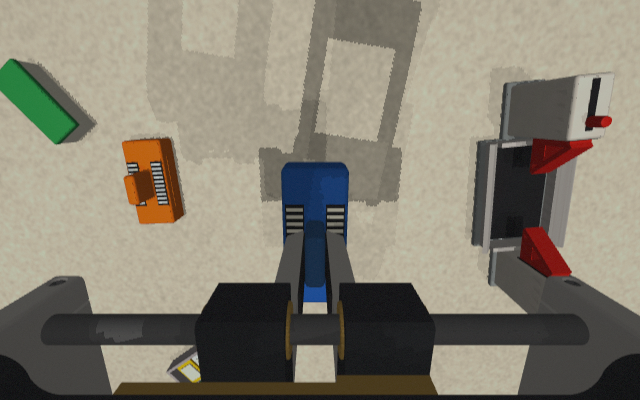

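The magazine is lifted and stays square in the jaws (width 0.126, about 12 mm, the rib's thickness). Moving it over the cradle.

```bash
python3 -m jog '[[0,20,0,0,1],[-2,42,0,0,1],[-2,47,0,0,1],[-2,47,0,0,1],[-2,44,0,0,1],[-1,33,0,0,1],[0,18,0,0,1],[0,0,0,-0.0955,1]]'
python3 -m jog '[[0,0,0,0,1],[0,0,0,0,1]]'
python3 - <<'E'
from h import *
go(.607,.067,.14,-9.7)
cam('wrist','w5');cam('top','t5');c=cam('scene')
a=c['color'][90:260,320:520,::-1];cv2.imwrite('pics/s5.png',cv2.resize(a,(700,595),interpolation=cv2.INTER_NEAREST))
E
```

```text
clock: 7.42
ee_pos: [0.6065, 0.0693, 0.2062]
ee_rot: [-0.001, 0.082, 0.997, 0.0]
ft_force: [-0.6, 0.6, -1.4]
width: 0.126
clock: 7.68
ee_pos: [0.6067, 0.067, 0.2071]
ee_rot: [-0.0, 0.086, 0.996, -0.0]
ft_force: [0.4, 0.2, -1.5]
width: 0.131
clock 7.675 p [0.6067 0.067  0.2071] tooly 80.19 tilt [-8.e-04 -0.e+00 -1.e+00] ft [ 0.4  0.2 -1.5] w 0.131 q [ 0.02  0.23  1.26  0.    1.66 -1.38]
tool shift mm [-0.4  0.  67.1] turn rad -0.0019
```

View pics/w5.png

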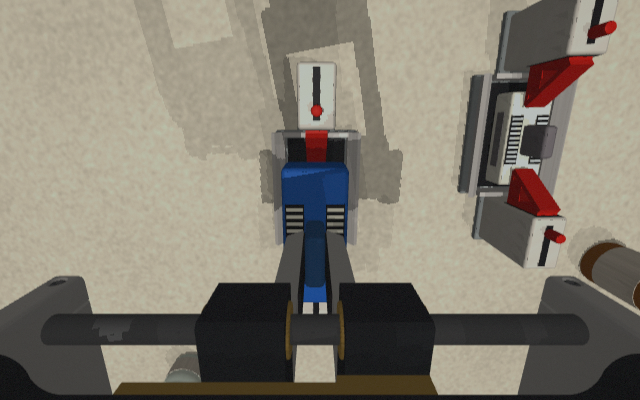

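View pics/s5.png

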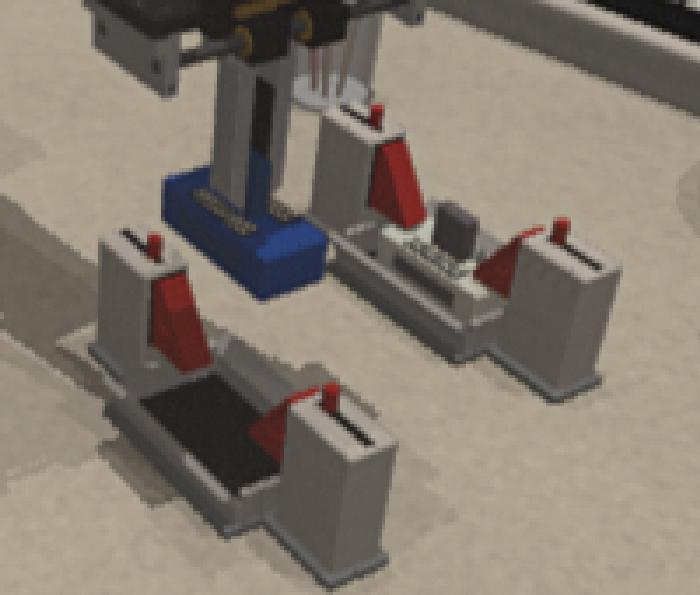

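```bash
python3 - <<'E'
from h import *
c=cam('wrist');im=c['color'].astype(int);R,G=im[...,0],im[...,1]
m=(R>110)&(R>2.2*G);m[:,:300]=0;m[:,335:]=0;m[:95]=0;m[122:]=0
ys,xs=np.nonzero(m);print(len(xs),xs.mean(),ys.mean(),onz(c,xs.mean(),ys.mean(),.107))
E
python3 -m jog '[[0,0,8,0,1],[0,0,16,0,1],[0,0,14,0,1],[0,0,7,0,1],[0,0,2,0,1],[0,0,0,0,1]]'
python3 - <<'E'
from h import *
go(.607,.067,.16,-9.7)
c=cam('wrist','w6');t=cam('top');s=cam('scene')
zoom(t,225,110,80,100,6,'t6')
a=s['color'][110:260,330:510,::-1];cv2.imwrite('pics/s6.png',cv2.resize(a,(720,600),interpolation=cv2.INTER_NEAREST))
E
```

```text
98 316.2040816326531 109.95918367346938 [0.52125938 0.08330161 0.107     ]
clock: 8.62
ee_pos: [0.6071, 0.0673, 0.1607]
ee_rot: [0.0, 0.085, 0.996, 0.0]
ft_force: [0.1, -0.3, -2.3]
width: 0.124
clock 8.625 p [0.6071 0.0673 0.1607] tooly 80.3 tilt [ 4.e-04  1.e-04 -1.e+00] ft [ 0.1 -0.3 -2.3] w 0.124 q [ 0.02  0.24  1.33  0.    1.57 -1.38]
tool shift mm [ 0.  -0.3  0.7] turn rad 0.0
```

View pics/s6.png

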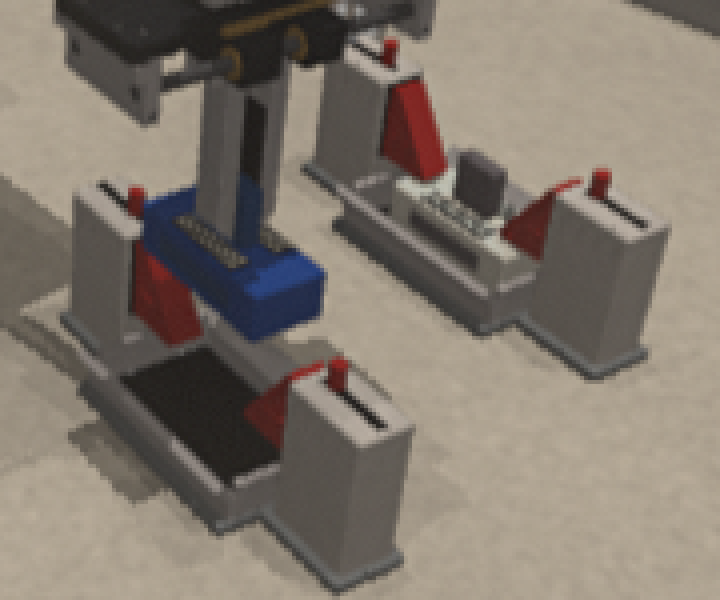

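View pics/w6.png

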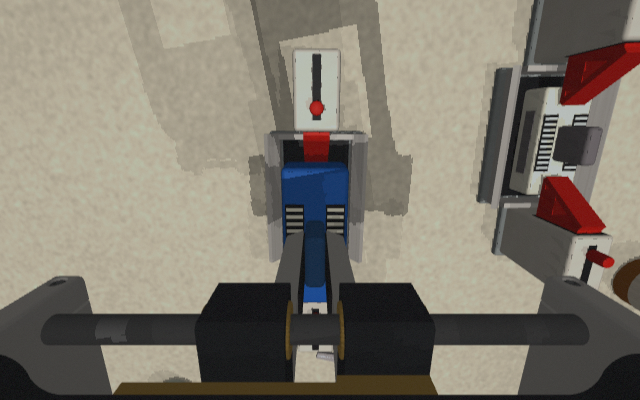

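```bash
python3 -m jog '[[0,0,5,0,1],[0,0,6,0,1],[0,0,6,0,1],[0,0,6,0,1],[0,0,6,0,1],[0,0,5,0,1],[0,0,4,0,1]]'
python3 - <<'E'
from h import *
go(.607,.067,.068,-9.7)
c=cam('wrist','w7');s=cam('scene')
a=s['color'][110:260,330:510,::-1];cv2.imwrite('pics/s7.png',cv2.resize(a,(720,600),interpolation=cv2.INTER_NEAREST))
E
```

```text
clock: 9.65
ee_pos: [0.6083, 0.0673, 0.1248]
ee_rot: [0.002, 0.085, 0.996, 0.0]
ft_force: [0.8, 0.6, 7.4]
width: 0.128
clock 9.65 p [0.6083 0.0673 0.1248] tooly 80.3 tilt [ 4.7e-03  1.0e-04 -1.0e+00] ft [0.8 0.6 7.4] w 0.128 q [ 0.02  0.26  1.38 -0.    1.5  -1.38]
tool shift mm [ 1.5 -0.6 56.8] turn rad -0.0
```

View pics/s7.png

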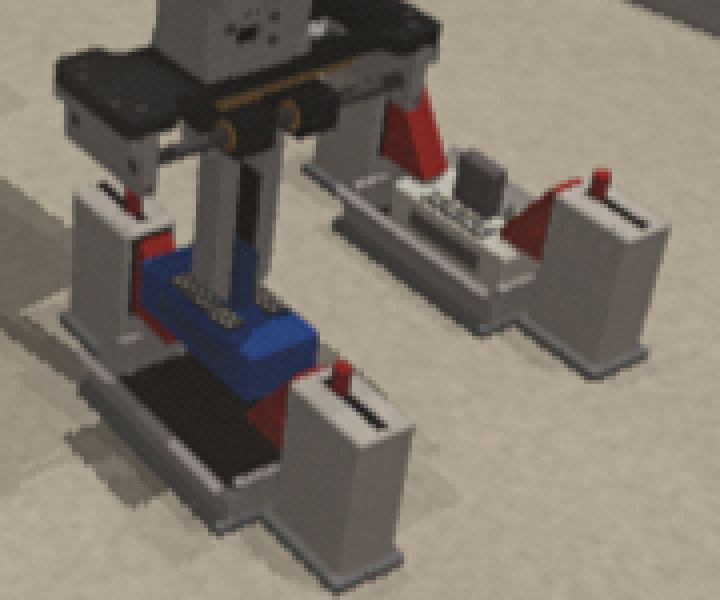

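View pics/w7.png

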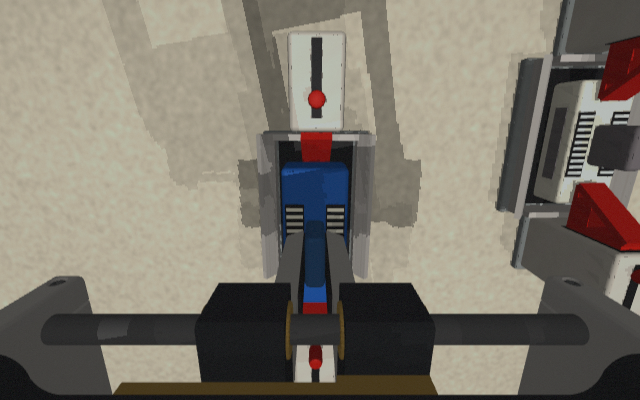

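```bash
python3 -m jog '[[0,0,5,0,1],[0,0,6,0,1],[0,0,6,0,1],[0,0,6,0,1],[0,0,6,0,1],[0,0,5,0,1]]'
python3 - <<'E'
from h import *
go(.607,.067,.068,-9.7)
c=cam('wrist','w8');s=cam('scene')
a=s['color'][110:260,330:510,::-1];cv2.imwrite('pics/s8.png',cv2.resize(a,(720,600),interpolation=cv2.INTER_NEAREST))
E
```

```text
clock: 10.5
ee_pos: [0.6067, 0.0674, 0.088]
ee_rot: [-0.0, 0.085, 0.996, 0.0]
ft_force: [0.1, -0.4, 1.2]
width: 0.126
clock 10.5 p [0.6067 0.0674 0.088 ] tooly 80.3 tilt [-5.e-04  1.e-04 -1.e+00] ft [ 0.1 -0.4  1.2] w 0.126 q [ 0.02  0.29  1.42  0.    1.43 -1.38]
tool shift mm [-0.4 -0.3 20. ] turn rad 0.0
```

View pics/s8.png

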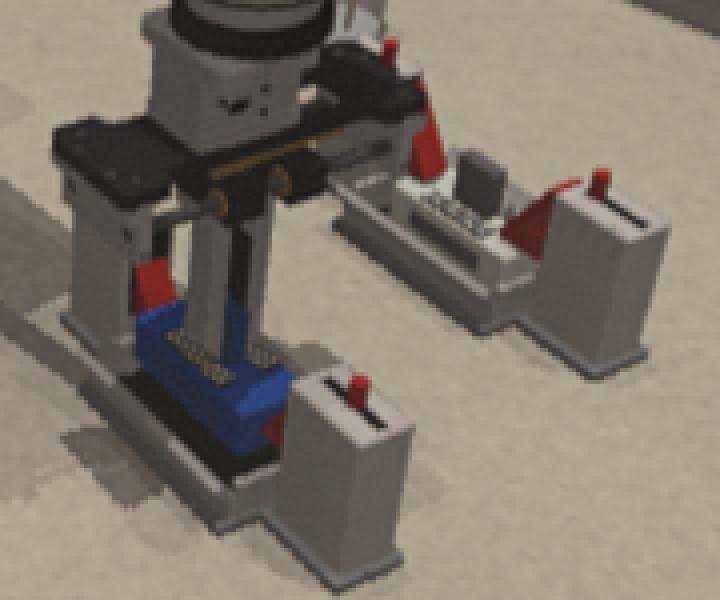

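View pics/w8.png

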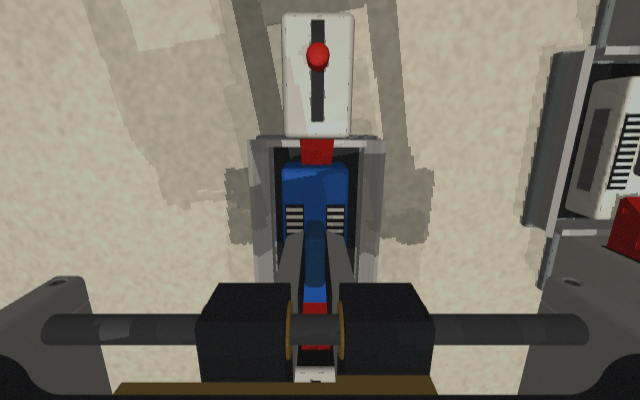

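Both knobs have moved back evenly, and the force is low. Pressing the last 20 mm slowly.

```bash
python3 -m jog '[[0,0,4,0,1],[0,0,5,0,1],[0,0,4,0,1],[0,0,3,0,1],[0,0,2,0,1],[0,0,1,0,1],[0,0,0,0,1]]'
python3 - <<'E'
from h import *
go(.607,.067,.068,-9.7)
c=cam('wrist','w9');s=cam('scene')
a=s['color'][110:260,330:510,::-1];cv2.imwrite('pics/s9.png',cv2.resize(a,(720,600),interpolation=cv2.INTER_NEAREST))
E
```

```text
clock: 11.48
ee_pos: [0.6065, 0.0673, 0.0689]
ee_rot: [-0.001, 0.085, 0.996, -0.0]
ft_force: [0.3, -0.1, -1.8]
width: 0.128
clock 11.475 p [0.6065 0.0673 0.0689] tooly 80.3 tilt [-1.1e-03  1.0e-04 -1.0e+00] ft [ 0.3 -0.1 -1.8] w 0.128 q [ 0.02  0.3   1.44  0.    1.4  -1.38]
tool shift mm [-0.5 -0.3  0.9] turn rad 0.0
```

View pics/s9.png

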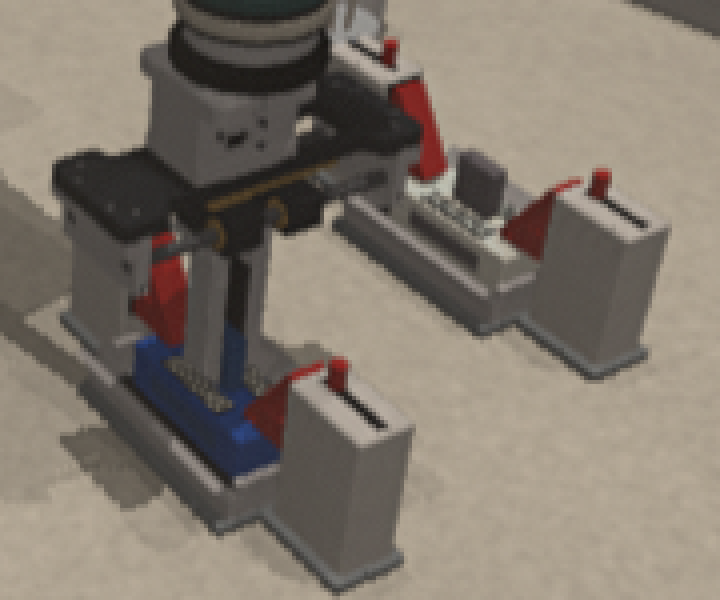

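View pics/w9.png

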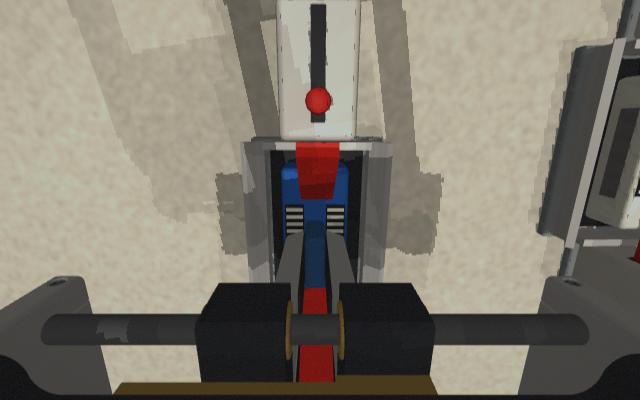

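Both bolts are out over the magazine. The force still shows its weight hanging on the gripper (-1.8 N), so I'll nudge down until the floor takes it.

```bash
python3 -m jog '[[0,0,0.5,0,1],[0,0,0.5,0,1],[0,0,0,0,1]]'; python3 -m jog '[[0,0,0.5,0,1],[0,0,0,0,1]]'
```

```text
clock: 11.95
ee_pos: [0.6069, 0.0673, 0.0684]
ee_rot: [-0.0, 0.085, 0.996, 0.0]
ft_force: [-0.1, -0.3, -1.1]
width: 0.126
clock: 12.2
ee_pos: [0.6069, 0.0673, 0.0679]
ee_rot: [-0.0, 0.085, 0.996, 0.0]
ft_force: [-0.9, -0.3, -0.8]
width: 0.127
```

```bash
python3 -m jog '[[0,0,0.5,0,1],[0,0,0,0,1]]'; python3 -m jog '[[0,0,0.5,0,1],[0,0,0,0,1]]'
```

```text
clock: 12.45
ee_pos: [0.6069, 0.0673, 0.0675]
ee_rot: [-0.0, 0.085, 0.996, 0.0]
ft_force: [-0.2, -0.4, -1.7]
width: 0.128
clock: 12.7
ee_pos: [0.6069, 0.0674, 0.0674]
ee_rot: [0.0, 0.085, 0.996, 0.0]
ft_force: [-0.8, -0.6, -0.2]
width: 0.131
```

```bash
python3 -m jog '[[0,0,0.5,0,1],[0,0,0.5,0,1],[0,0,0,0,1]]'
```

```text
clock: 13.08
ee_pos: [0.607, 0.0674, 0.0674]
ee_rot: [0.0, 0.084, 0.996, 0.0]
ft_force: [-3.8, 0.1, 5.8]
width: 0.127
```

Seated: z stops at 0.0674, exactly 8 mm above the pick height, with 5.8 N on the floor. Unloading, then letting go.

```bash
python3 -m jog '[[0,0,-0.8,0,1],[0,0,0,0,0.2],[0,0,0,0,0.2],[0,0,0,0,0.2],[0,0,0,0,0.2],[0,0,0,0,0.2],[0,0,0,0,0.2]]'
python3 - <<'E'
from h import *
c=cam('wrist','w10')
E
```

```text
clock: 13.95
ee_pos: [0.6069, 0.0674, 0.0668]
ee_rot: [0.0, 0.085, 0.996, 0.0]
ft_force: [0.1, 0.3, -0.1]
width: 0.402
```

View pics/w10.png

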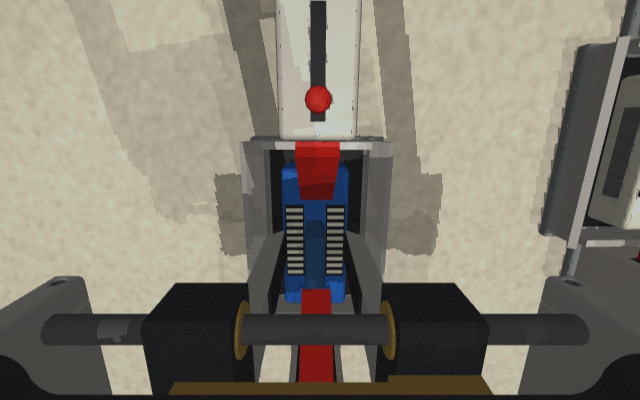

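The jaws are clear of the rib on both sides, and both bolts lie over the blue ends at (316,170) and (316,310). Going straight up.

```bash
python3 -m jog '[[0,0,-8,0,0.2],[0,0,-20,0,0.2],[0,0,-35,0,0.2],[0,0,-45,0,0.2],[0,0,-40,0,0.2],[0,0,-20,0,0.2]]'
python3 -m jog '[[0,-45,0,0,0.2],[0,-55,0,0,0.2],[0,-55,0,0,0.2],[0,-45,0,0,0.2],[0,0,0,0,0.2],[0,0,0,0,0.2]]'
python3 - <<'E'
from h import *
go(.607,.067,.2,-9.7)
t=cam('top');s=cam('scene')
zoom(t,235,120,65,60*2,5,'t11')
a=s['color'][110:260,330:510,::-1];cv2.imwrite('pics/s11.png',cv2.resize(a,(720,600),interpolation=cv2.INTER_NEAREST))
for n,c,ws in(('top',t,[(268,137,280,146),(255,211,268,222)]),('scene',s,[(358,150,372,166),(405,196,422,212)])):
    im=c['color'].astype(int); R,G=im[...,0],im[...,1]
    for u0,v0,u1,v1 in ws:
        m=np.zeros(R.shape,bool);m[v0:v1,u0:u1]=((R>100)&(R>2.2*G))[v0:v1,u0:u1];ys,xs=np.nonzero(m);print(n,len(xs),xs.mean(),ys.mean(),onz(c,xs.mean(),ys.mean(),.107).round(4))
E
```

```text
clock: 14.75
ee_pos: [0.6079, 0.0674, 0.2391]
ee_rot: [0.003, 0.085, 0.996, 0.0]
ft_force: [0.4, -0.4, -0.3]
width: 0.401
clock: 15.5
ee_pos: [0.5733, -0.1293, 0.2353]
ee_rot: [0.0, 0.085, 0.996, 0.0]
ft_force: [-0.3, -0.3, -0.4]
width: 0.398
clock 15.5 p [ 0.5733 -0.1293  0.2353] tooly 80.3 tilt [ 8.e-04  6.e-04 -1.e+00] ft [-0.3 -0.3 -0.4] w 0.398 q [-0.32  0.17  1.27  0.    1.7  -1.72]
tool shift mm [-1.000e-01  1.992e+02  3.540e+01] turn rad -0.0
top 9 273.0 141.0 [0.6939 0.0534 0.107 ]
top 10 260.0 215.8 [0.5201 0.0836 0.107 ]
scene 5 363.8 157.6 [0.5207 0.0837 0.107 ]
scene 13 412.15384615384613 201.23076923076923 [0.6927 0.049  0.107 ]
```

View pics/s11.png

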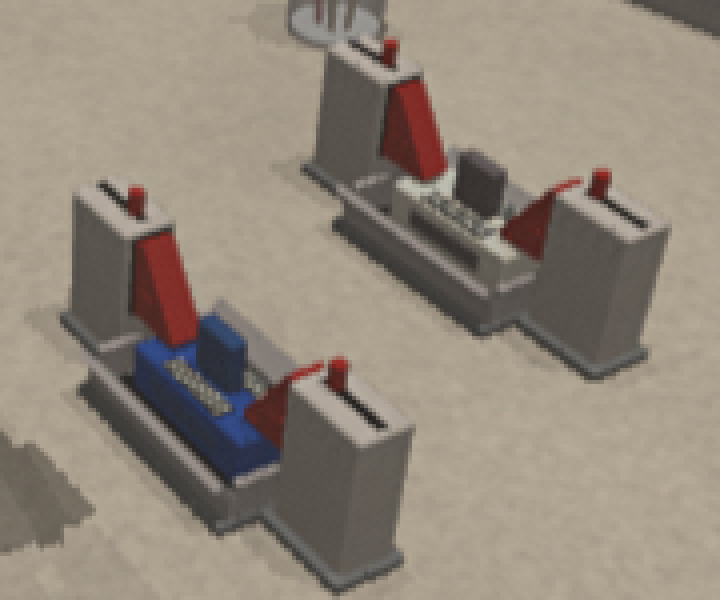

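View pics/t11.png

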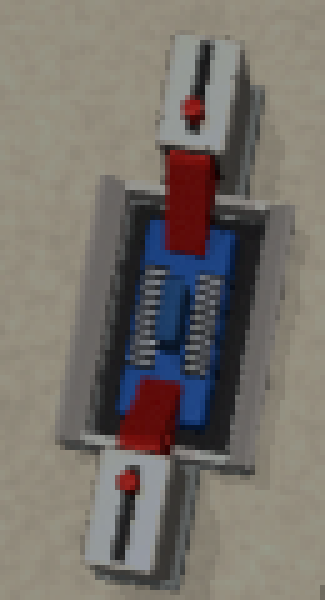

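The pictures show the magazine flat and centred in the slot with both bolts over its ends. Both knobs are within about 0.5 mm of where they started, and the arm is clear. Handing in.

```bash
python3 -c "
from cell import env
env.close_job()"
```

```text
the job is handed in; nothing more can be done
```

The blue magazine is loaded in the empty cradle, fully home with both red latches snapped back over its ends. I handed the job in at about 15.6 s of the 45 s allowed.

I pinched it by its rib, carried it over the cradle and pressed it straight down slowly. The highest of my between-move force readings was 7.4 N while wedging the bolts back. I then let go, rose straight up and moved the arm clear.

**Last checks:**
- **Seated:** the tool stopped exactly 8 mm above its pick height, which is the slot floor's height, and the floor then pushed back with 5.8 N.
- **Latches:** both knobs are back within about 0.5 mm of where they started, seen from the top and scene cameras. Both bolts lie over the blue ends.
- **Clear:** no measurable force on the gripper, and the white and orange magazines were left alone.

**Disagreements:** the top and scene cameras differed by about 3 mm in absolute position. The offset was the same for the magazine and the cradle, so it cancelled out, and the wrist camera agreed with the positions I used. When the latches first snapped, the magazine was still about 1.5 mm above the floor, so I pressed it down the rest of the way before letting go.

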